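# Dispense one cloakroom token and push it to the guest's place

### The job

Press the red plunger of the token dispenser all the way down once and let it come back up, so that a single yellow token comes out at the front. Then push that token across the stand with the fingertips, without picking it up, until it lies wholly on the round green mat. Leave the other tokens in the dispenser and everything else where it stands.

Things in the scene. Friction and masses are not known exactly. Their poses are not given: they have to be found in the camera images.
- dispenser: Fixed token dispenser: a clear magazine (54 x 59 mm, 74 mm high with its dark lid) with a stack of four tokens, behind it an aluminium housing (62 mm wide, 56 mm high) with the plunger; 68 mm wide at the foot. Origin: on the stand under the magazine's centre. Its -x axis points out of the outlet, roughly toward the robot; front face at x = -29 mm, rear end at +109 mm.
- plunger (a joint): Plunger travel, m: 0 up, 0.032 fully down. Its spring (6 N at the top, 10 N at the bottom; 11 to 17 N press it home at modest speed) brings it back up. On the way down an ejector pushes the lowest token out, 2.35 mm for each mm of plunger after about 2 mm of slack; as it rises, the ejector draws back and the stack drops by one. Each full press ejects one token.
- plunger_top (a point): Centre of the top of the plunger's flat red cap (38 mm across, 10 mm thick); 66 mm behind the dispenser's origin (its +x), 100 mm above the stand when up, 68 mm when fully down.
- token_0: The lowest token in the stack, the one that comes out: a rigid yellow plastic disc 44 mm across, 10 mm thick, about 25 g. Origin: centre of its underside. It rests straight on the stand's top, inside the magazine at the start. A full press leaves it flat on the stand, its centre about 70 mm in front of the dispenser's origin (its -x), with nothing between it and the mat.
- token_1: Second token of the stack, same disc, origin at the centre of its underside; stays in the magazine (drops by 10 mm).
- token_2: Third token, likewise stays.
- token_3: Top token, likewise stays.
- mat: Round green mat with a brass rim, 100 mm across, fixed and let in flush, so that a token slides onto it without a step. Origin: its centre. It lies to the left or to the right of the outlet.
- salt_cellar: Round wooden salt cellar, 70 mm across, 67 mm high, loose; stands on the side opposite the mat. Origin: centre of its underside.
- stopper: White bottle stopper standing on its head, 33 mm across, 48 mm high, loose; to the right of the dispenser. Origin: centre of its underside.
- lime: Green lime, 52 x 43 mm, 42 mm high, loose; to the left of the dispenser. Origin: its underside.
- order_pad: White order pad 125 x 75 mm, 12 mm thick, loose, far left. Origin: centre of its underside.
- bitters_red: Small bitters bottle with a black cap and a red label, 47 mm across, 138 mm high, loose, far right. Origin: centre of its underside.
- bitters_yellow: Small bitters bottle with a yellow cap, 47 mm across, 138 mm high, loose, far right. Origin: centre of its underside.
- tumbler: Clear tumbler standing upside down, 68 mm across, 102 mm high, loose, in the far right corner. Origin: centre of its underside.

How it is judged (in metres and radians):
On the way, in this order (a step that is already met when the one before it is completed fails the run):
1. the plunger is pressed fully down (value of joint plunger above 0.028 m).
2. the plunger is up again, one token lies in front of the dispenser, the others are still in it (value of joint plunger below 0.004 m and x of token_0 in the frame of dispenser below -0.05 m and horizontal distance between each of token_1, token_2, token_3 and dispenser below 0.015 m), for 0.1 s.
At the end, for the whole second after the job is handed in: The ejected token lies flat and at rest wholly on the mat (its centre within 28 mm of the mat's centre), the plunger is up, and the other three tokens are still in the magazine (within 15 mm of its axis) (horizontal distance between token_0 and mat below 0.028 m and height (world z) of token_0 below 0.003 m and angle between token_0's own z axis and vertical below 0.1 rad and linear speed of token_0 below 0.01 m/s and value of joint plunger below 0.004 m and horizontal distance between each of token_1, token_2, token_3 and dispenser below 0.015 m); the robot touches nothing.
It fails at once if the ejected token is lifted (its underside centre more than 8 mm above the stand) or tipped by more than 0.5 rad (height (world z) of token_0 above 0.008 m or angle between token_0's own z axis and vertical above 0.5 rad).
It fails at once if a second token comes out of the dispenser (more than 20 mm from the magazine's axis) or one is lifted out (horizontal distance between any of token_1, token_2, token_3 and dispenser above 0.02 m or height (world z) of any of token_1, token_2, token_3 above 0.05 m).
It fails at once if something that stands by is moved by more than 20 mm or tipped over (distance of any of salt_cellar, stopper, lime, order_pad, bitters_red, bitters_yellow, tumbler from where it was at the start of the episode above 0.02 m or angle between any of salt_cellar, stopper, lime, order_pad, bitters_red, bitters_yellow, tumbler's own z axis and vertical above 0.4 rad).
It also fails if it takes over 62 s, if anything falls off the work surface, if the arm or the gripper's body presses on something with over 40 N, if the wrist force passes 120 N, or if a joint passes its speed limit or range.

### The arm

A 7-joint arm with a two-finger parallel gripper is mounted at the origin on a cart in front of the work surface, level with it; the furniture and walls round the work are solid. World frame = base frame: x ahead of the robot, y to its left, z up, the work surface at z = 0. Lengths are in mm, angles in degrees, forces in N, time in s.
With the tool pointing down it reaches from about 425 to 1025 mm from the base axis. Payload 9.4 kg.
Tool frame: the origin (TCP) lies midway between the tips of the shut fingers; the grasp point (between the pads) lies 19 mm behind it (r.grasp_offset is the distance from the TCP to the grasp point, in mm); z points along the fingers, y is the line along which they close (so a half turn about z gives the same grasp; the last joint's range is limited). The gripper opens to 93 mm and grips with 3 to 60 N. Pads are 15 mm wide; open, the fingers measure 128 mm over their backs; the gripper's body (75 mm by 188 mm) begins 65 mm behind the grasp point.
Start: joints at [-80.541, 34.337, -0.143, 91.639, 0.103, 54.024, -4.572], TCP at [173.606, 703.907, 218.618] pointing down, gripper open.
Joint ranges: [-147.43, 147.43], [-19.82, 112.94], [-74.19, 73.91], [6.32, 146.72], [-59.91, 239.91], [6.04, 106.73], [-150.56, 150.56]. Speed limits (degrees/s): [127.2, 127.2, 172.46, 172.46, 180, 180, 180].

### API

Orientations are given as a 3x3 rotation matrix whose columns are the frame's x, y, z axes.
In Python, from station import r gives the robot as it stands.
- The arm moves only by the tool jog_arm, never from a script. Its argument "plan" is a list of rows, each a list of 7 numbers: the gripper's target within -1 to 1 (fully open at 1, half-way at 0, shut at -1), then the shift along the tool's x, y, z in units of 0.04 m (1.0 is 0.04 m), then the turn, a rotation vector about the tool's x, y, z in units of 0.08 rad (1.0 is 0.08 rad). In form: [[jaw, tx, ty, tz, rx, ry, rz], ...]. A call has 1 to 10 rows; each row shifts and turns the commanded pose from where the row before left it, along the tool's axes as they then stand; what a row does not reach is not made up. A row lasts 1/10 s, in which the tool goes at most 50 mm and 8.59 degrees, less where a joint would pass 70% of its speed; a pose out of reach is approached as far as the arm can. A call with a number of a shift or a turn outside -1 to 1 is refused whole. A call with a gripper value outside its range is refused whole. The fingers move at their own pace and stop on an object; the grip force is fixed at half the most. Time passes only in rows, so rows that do not move let the fingers close. It gives the time, the measured TCP pose, the force, the opening and the grip force at its end, in the units of the state.
- r.observe(): the state, without advancing time (a new reading comes with each control period).
- r.capture(name): name is "scene" or "top" or "wrist"; returns the picture (480x640x3 uint8, red, green, blue); there is no depth.
- r.camera_info(name): a dict with "fx", "fy", "cx", "cy" (pixels), "world_from_camera" (4x4, takes a point from camera to world coordinates); the wrist camera has in their place "hand_eye" (4x4, takes a point from camera to tool coordinates, whose origin is the TCP and whose axes are the flange's). Camera axes: x right, y up, looking along -z (the intrinsics and any distortion apply to the point x, -y, -z); pixel columns grow to the right and rows downward; lengths in mm; the calibration is good to about 2 mm. A picture is of the moment at which its call begins: read the wrist's pose just before it. camera_info takes no time and is no camera call.
- r.job_done(): hands the job in; it is judged then, once.
The state is a dict: "time": time; "joint_positions": joint angles; "qvel": joint speeds; "joint_torque": joint torques, N m; "tcp_pos": TCP position; "ee_rot": TCP orientation; "contact_force": force on the tool from outside, world axes, zero at the start; "wrist_torque": the same for the moment, N m; "gripper_width": opening from 0.0 (shut) to 1.0 (fully open); "finger_force": force on a finger pad.
Only numpy, scipy, OpenCV 4.12 (cv2) and the standard library are available. Lean on these libraries where they do the work, as an engineer would, in place of code of your own. Each camera call takes 0.05 s, during which the arm holds its last target. There are 200 camera calls.

## Working session

There is one attempt and no reset: what is moved stays moved. The work goes in short steps, Python scripts to look and compute and a tool call to move; the robot and the scene stay as the last step left them, time stands still between calls to the robot, and variables do not carry over. Pictures are saved under pics/ and viewed, at most 10 in all, crops included, and the job is handed in when it is done.

Besides the shell and the picture viewer there is one more tool, called after "Call:" by a JSON object that holds its "name" and its "arguments", one argument or row to a line. jog_arm: Moves the arm, as the interface text tells. Its arguments: {"type":"object","properties":{"plan":{"type":"array","items":{"type":"array","items":{"type":"number"}}}},"required":["plan"]}

```bash
mkdir -p pics; python3 - <<'E'
from station import r
import cv2, numpy as np
np.set_printoptions(precision=3,suppress=True)
for n in ("scene","top"):
    cv2.imwrite(f"pics/{n}0.png",r.capture(n)[:,:,::-1]); c=r.camera_info(n); print(n,c)
print(r.camera_info("wrist"))
s=r.observe(); print(s["time"],s["tcp_pos"],s["ee_rot"],s["contact_force"],s["gripper_width"])
E
```

```text
scene {'fx': 456.2378245732401, 'fy': 456.2378245732401, 'cx': 317.29086900940814, 'cy': 240.4933180695151, 'world_from_camera': array([[ -0.97 ,   0.189,  -0.154, 457.784],
       [ -0.244,  -0.766,   0.595, 508.78 ],
       [ -0.005,   0.614,   0.789, 811.442],
       [  0.   ,   0.   ,   0.   ,   1.   ]])}
top {'fx': 574.49689344785, 'fy': 574.49689344785, 'cx': 320.11140432951464, 'cy': 240.64583315882476, 'world_from_camera': array([[   0.14 ,    0.968,   -0.21 ,  300.171],
       [  -0.99 ,    0.138,   -0.025,  -66.053],
       [   0.005,    0.211,    0.977, 1424.986],
       [   0.   ,    0.   ,    0.   ,    1.   ]])}
{'fx': 399.17757582262976, 'fy': 399.17757582262976, 'cx': 322.76060128806057, 'cy': 237.7359208695278, 'hand_eye': array([[  -0.   ,    0.968,    0.251,   69.233],
       [   1.   ,    0.   ,   -0.   ,    0.592],
       [  -0.   ,    0.251,   -0.968, -164.297],
       [   0.   ,    0.   ,    0.   ,    1.   ]])}
0.1 [173.562 703.472 217.84 ] [[-0.971  0.239 -0.   ]
 [ 0.239  0.971 -0.001]
 [-0.    -0.001 -1.   ]] [-0.113  0.187 -0.394] 1.0030934845819315
```

View pics/top0.png

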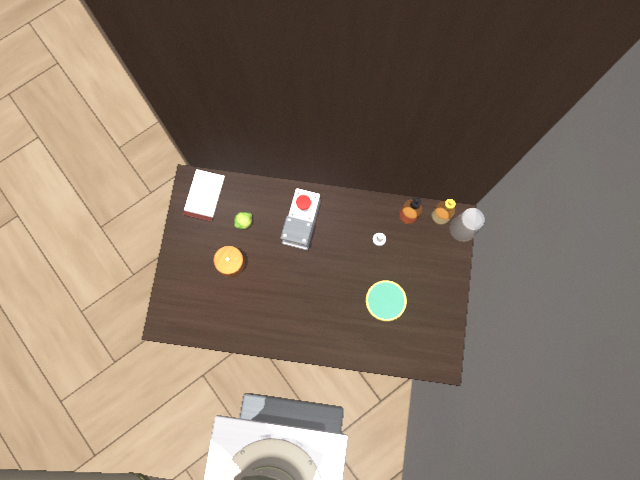

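View pics/scene0.png

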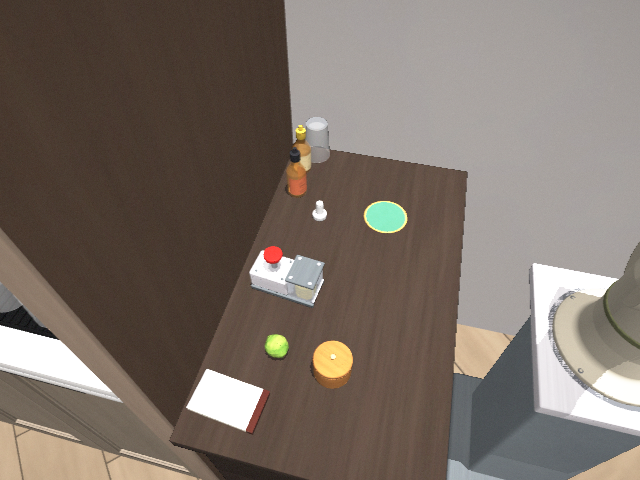

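```bash
cat > h.py <<'E'
from station import r
import cv2, numpy as np
np.set_printoptions(precision=1,suppress=True)
def ray(n,u,v,z,T=None):
    c=r.camera_info(n)
    if T is None: T=c["world_from_camera"]
    d=T[:3,:3]@np.array([(u-c["cx"])/c["fx"],-(v-c["cy"])/c["fy"],-1]); o=T[:3,3]
    return o+d*(z-o[2])/d[2]
def blob(im,lo,hi,roi=None):
    h=cv2.cvtColor(im,cv2.COLOR_RGB2HSV); m=cv2.inRange(h,np.array(lo),np.array(hi))
    if roi: q=np.zeros_like(m); x0,y0,x1,y1=roi; q[y0:y1,x0:x1]=255; m&=q
    cs,_=cv2.findContours(m,cv2.RETR_EXTERNAL,cv2.CHAIN_APPROX_NONE)
    return max(cs,key=cv2.contourArea)
def mid(c): return np.array(cv2.minAreaRect(c)[0])
E
python3 - <<'E'
from h import *
T=cv2.imread("pics/top0.png")[:,:,::-1]; S=cv2.imread("pics/scene0.png")[:,:,::-1]
def rep(name,n,im,lo,hi,roi,z):
    c=blob(im,lo,hi,roi); p=mid(c); q=[ray(n,*x[0],z)[:2] for x in c]; q=np.array(q,np.float32)
    print(name,n,p,cv2.contourArea(c),ray(n,*p,z),"world rect",cv2.minAreaRect(q)[1:])
rep("cap","top",T,(0,180,110),(6,255,255),(290,190,320,215),100)
rep("cap","scene",S,(0,180,110),(6,255,255),(255,240,290,270),100)
rep("mat","top",T,(65,80,60),(95,255,255),(350,270,420,330),0)
rep("mat","scene",S,(65,80,60),(95,255,255),(350,190,420,240),0)
rep("salt","top",T,(5,150,120),(22,255,255),(205,240,250,280),67)
rep("lime","top",T,(28,100,60),(60,255,255),(225,205,260,235),21)
rep("stopper","top",T,(0,0,120),(180,60,255),(365,228,395,250),5)
# lid & housing
for nm,lo,hi in (("lid",(80,15,60),(130,120,175)),("housing",(0,0,190),(180,30,255))):
  rep(nm,"top",T,lo,hi,(275,180,325,255),74 if nm=="lid" else 56)
# table corners by reading
for u,v in ((178,165),(476,206),(461,382),(146,340)): print("tbl",ray("top",u,v,0))
cv2.imwrite("pics/crop.png",cv2.resize(np.hstack([T[170:270,260:340],S[230:330,240:320+20-20]])[:,:,::-1],None,fx=5,fy=5,interpolation=cv2.INTER_CUBIC))
E
```

```text
cap top [306. 208.] 0.0 [658.4  12.3 100. ] world rect ((0.0, 0.0), 0.0)
cap scene [273. 254.] 225.0 [671.4  25.1 100. ] world rect ((35.176700592041016, 38.31959915161133), 13.908122062683105)
mat top [385.8 300.5] 945.5 [ 478.  -212.5    0. ] world rect ((86.7677993774414, 87.20797729492188), 52.12614440917969)
mat scene [385.2 216.3] 825.0 [ 478.4 -210.9   -0. ] world rect ((87.9281005859375, 89.57289123535156), 46.43400192260742)
salt top [233.5 269.6] 13.5 [492.1 163.6  67. ] world rect ((20.003934860229492, 57.25731658935547), 38.654930114746094)
lime top [242.5 220. ] 229.5 [626.2 170.7  21. ] world rect ((41.53909683227539, 42.91926956176758), 8.126935005187988)
stopper top [378.5 238.5] 134.0 [ 630.9 -175.4    5. ] world rect ((33.89730453491211, 32.928043365478516), 6.687527656555176)Traceback (most recent call last):
  File "<stdin>", line 15, in <module>
  File "<stdin>", line 4, in rep
  File "h.py", line 13, in blob
    return max(cs,key=cv2.contourArea)
ValueError: max() iterable argument is empty
```

```bash
python3 - <<'E'
from h import *
T=cv2.imread("pics/top0.png")[:,:,::-1]; S=cv2.imread("pics/scene0.png")[:,:,::-1]
I=T.astype(int); m=((I[...,0]>110)&(I[...,1]<70)&(I[...,2]<70)).astype(np.uint8); m[:,:285]=0;m[:,325:]=0;m[:185]=0;m[220:]=0
ys,xs=np.nonzero(m); p=(xs.min()+xs.max())/2,(ys.min()+ys.max())/2; print("cap",len(xs),xs.min(),xs.max(),ys.min(),ys.max(),ray("top",*p,97))
I=S.astype(int)
for u,v in ((178,165),(476,206),(461,382),(146,340)): print("tbl",ray("top",u,v,0))
cv2.imwrite("pics/crop.png",cv2.resize(np.hstack([T[170:270,260:340],S[230:330,240:330]])[:,:,::-1],None,fx=4.5,fy=4.5,interpolation=cv2.INTER_CUBIC))
print(T[232,296],T[200,293],T[260,228])
E
```

```text
Traceback (most recent call last):
ValueError: zero-size array to reduction operation minimum which has no identity
```

```bash
python3 - <<'E'
from h import *
T=cv2.imread("pics/top0.png")[:,:,::-1]; S=cv2.imread("pics/scene0.png")[:,:,::-1]
print(T[202,300:308],T[232,296],T[200,293],T[260,228])
I=T.astype(int); m=(I[...,0]-I[...,1:].max(2)>60).astype(np.uint8); m[:,:285]=0;m[:,325:]=0;m[:185]=0;m[220:]=0
ys,xs=np.nonzero(m)
if len(xs): p=(xs.min()+xs.max())/2,(ys.min()+ys.max())/2; print("cap",len(xs),xs.min(),xs.max(),ys.min(),ys.max(),ray("top",*p,97))
for u,v in ((178,165),(476,206),(461,382),(146,340)): print("tbl",ray("top",u,v,0))
cv2.imwrite("pics/crop.png",cv2.resize(np.hstack([T[170:270,260:340],S[230:330,240:330]])[:,:,::-1],None,fx=4.5,fy=4.5,interpolation=cv2.INTER_CUBIC))
E
```

```text
[[255 104  99]
 [255 104  99]
 [255 104 100]
 [255 102  98]
 [255 106 100]
 [255 105  99]
 [255 103 100]
 [255 101  96]] [190 196 200] [255 254 255] [254 248 192]
cap 177 296 310 195 209 [673.   21.7  97. ]
tbl [753.2 365.5   0. ]
tbl [ 752.6 -414.3    0. ]
tbl [ 308.2 -415.1    0. ]
tbl [299.8 356.5   0. ]
```

View pics/crop.png

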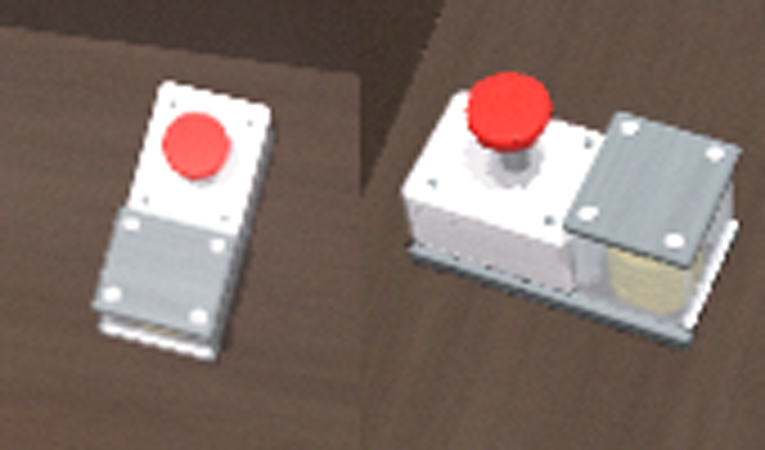

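```bash
python3 - <<'E'
from h import *
a=ray("top",296.6,229.9,74); b=ray("scene",304.8,270.9,74); c=ray("top",303.4,202.2,99)
# scene cap: top disc centre at crop (510,105)
d=ray("scene",240+(509-360)/4.5,230+104/4.5,100); print(a,b,c,d)
A=(a+b)/2;C=(c+d)/2;v=C-A; print(A,C,np.linalg.norm(v[:2]),np.degrees(np.arctan2(v[1],v[0])))
sc=lambda u,v:ray("top",260+u/4.5,170+v/4.5,74)[:2]
f=(sc(130,224)+sc(218,245)-sc(198,316)-sc(112,294)); print("yaw from screws",np.degrees(np.arctan2(f[1],f[0])))
E
```

```text
[608.   28.3  74. ] [606.7  31.5  74. ] [672.   20.6  99. ] [671.8  23.  100. ]
[607.4  29.9  74. ] [671.9  21.8  99.5] 65.05869332929426 -7.162621498777983
yaw from screws -6.178153888891284
```

Call:
{"name": "jog_arm", "arguments": {
  "plan": [
    [-1,-0.4,-0.34,0,0,0,0],
    [-1,-0.8,-0.68,0,0,0,0],
    [-1,-0.8,-0.68,0,0,0,0],
    [-1,-0.8,-0.68,0,0,0,0],
    [-1,-0.8,-0.68,0,0,0,0],
    [-1,-0.8,-0.68,0,0,0,0],
    [-1,-0.8,-0.68,0,0,0,0],
    [-1,-0.8,-0.68,0,0,0,0],
    [-1,-0.8,-0.68,0,0,0,0],
    [-1,-0.8,-0.68,0,0,0,0]
  ]
}}

```text
time: 1.1
tcp_pos: [407.6, 378.6, 218.5]
ee_rot: [[-0.971, 0.239, -0.0], [0.239, 0.971, -0.0], [0.0, -0.0, -1.0]]
contact_force: [-0.2, 0.2, 0.1]
gripper_width: 0.191
finger_force: 0.0
```

Call:
{"name": "jog_arm", "arguments": {
  "plan": [
    [-1,-0.8,-0.68,0,0,0,0],
    [-1,-0.8,-0.68,0,0,0,0],
    [-1,-0.8,-0.68,0,0,0,0],
    [-1,-0.8,-0.68,0,0,0,0],
    [-1,-0.8,-0.68,0,0,0,0],
    [-1,-0.8,-0.68,0,0,0,0],
    [-1,-0.8,-0.68,0,0,0,0],
    [-1,-0.4,-0.34,0,0,0,-1],
    [-1,0,0,0,0,0,-1],
    [-1,0,0,0,0,0,-1]
  ]
}}

```text
time: 2.1
tcp_pos: [591.3, 123.5, 218.2]
ee_rot: [[-1.0, 0.001, -0.001], [0.001, 1.0, -0.0], [0.001, -0.0, -1.0]]
contact_force: [0.2, -0.3, -0.3]
gripper_width: 0.005
finger_force: 0.0
```

```bash
python3 - <<'E'
from h import *
s=r.observe(); W=np.eye(4);W[:3,:3]=s["ee_rot"];W[:3,3]=s["tcp_pos"]; print(s["time"],s["tcp_pos"],s["ee_rot"].round(3),s["gripper_width"],s["contact_force"],s["qvel"],s["joint_positions"])
im=r.capture("wrist"); cv2.imwrite("pics/w1.png",im[:,:,::-1])
H=W@r.camera_info("wrist")["hand_eye"]
I=im.astype(int); m=((I[...,0]-I[...,1:].max(2)>60)).astype(np.uint8)
c=max(cv2.findContours(m,0,1)[0],key=cv2.contourArea); x,y,w,h=cv2.boundingRect(c); print(x,y,w,h,ray("wrist",x+w/2,y+h/2,98,H))
tgt=np.array([672,22,101]); print("tool shift/40:",s["ee_rot"].T@(tgt-s["tcp_pos"])/40)
E
```

```text
2.1 [591.3 123.5 218.2] [[-1.  0. -0.]
 [ 0.  1. -0.]
 [ 0. -0. -1.]] 0.004914336046076777 [ 0.2 -0.3 -0.3] [  8.   -0.1 -13.4  -0.2   7.5   0.6  37.5] [-15.8  26.   -1.9 107.9   1.2  46.1  71.6]
355 82 88 91 [517.6 176.5  98. ]
tool shift/40: [-2.  -2.5  2.9]
```

View pics/w1.png

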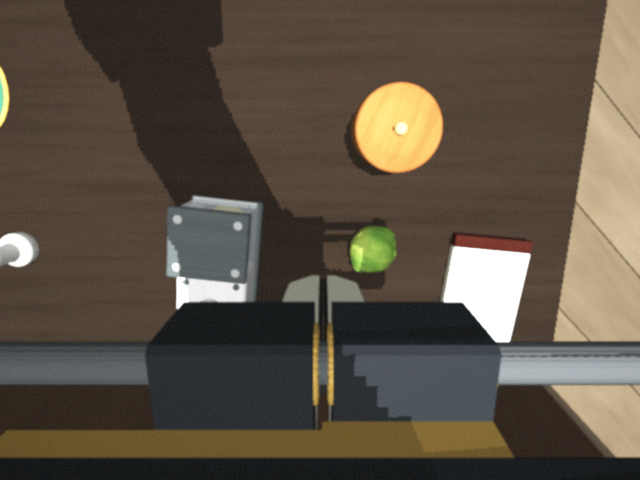

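```bash
python3 - <<'E'
from h import *
s=r.observe(); W=np.eye(4);W[:3,:3]=s["ee_rot"];W[:3,3]=s["tcp_pos"]
H=W@r.camera_info("wrist")["hand_eye"]
q=[ray("wrist",u,v,74,H) for u,v in ((177,218),(238,226),(235,273),(176,266))]
print("lid",np.mean(q,0),"salt",ray("wrist",399,127,67,H)); f=q[2]+q[3]-q[0]-q[1]; print(np.degrees(np.arctan2(f[1],f[0])))
print(s["ee_rot"].T@(np.array([672,22,101])-s["tcp_pos"]))
E
```

```text
lid [609.2  31.3  74. ] salt [516.2 182.3  67. ]
-6.2088165541218165
[ -80.5 -102.3  117.2]
```

Call:
{"name": "jog_arm", "arguments": {
  "plan": [
    [-1,-0.5,-0.63,0,0,0,0],
    [-1,-0.7,-0.88,0,0,0,0],
    [-1,-0.5,-0.63,0,0,0,0],
    [-1,-0.33,-0.39,0,0,0,0],
    [-1,0,0,0.7,0,0,0],
    [-1,0,0,1,0,0,0],
    [-1,0,0,0.7,0,0,0],
    [-1,0,0,0.35,0,0,0],
    [-1,0,0,0,0,0,0],
    [-1,0,0,0,0,0,0]
  ]
}}

```text
time: 3.15
tcp_pos: [672.6, 23.9, 109.5]
ee_rot: [[-1.0, 0.002, 0.001], [0.002, 1.0, 0.0], [-0.001, 0.0, -1.0]]
contact_force: [0.2, 0.7, -0.0]
gripper_width: 0.006
finger_force: 0.0
```

Call:
{"name": "jog_arm", "arguments": {
  "plan": [
    [-1,0,0,0.12,0,0,0],
    [-1,0,0,0.12,0,0,0],
    [-1,0,0,0.12,0,0,0],
    [-1,0,0,0.12,0,0,0],
    [-1,0,0,0.12,0,0,0],
    [-1,0,0,0.12,0,0,0],
    [-1,0,0,0.12,0,0,0],
    [-1,0,0,0.12,0,0,0],
    [-1,0,0,0.07,0,0,0],
    [-1,0,0,0,0,0,0]
  ]
}}

```text
time: 4.15
tcp_pos: [673.0, 23.5, 68.7]
ee_rot: [[-1.0, 0.002, 0.002], [0.002, 1.0, 0.0], [-0.002, 0.0, -1.0]]
contact_force: [-0.2, 0.4, 9.0]
gripper_width: 0.004
finger_force: 4.5
```

Call:
{"name": "jog_arm", "arguments": {
  "plan": [
    [-1,0,0,0.06,0,0,0],
    [-1,0,0,0,0,0,0],
    [-1,0,0,0,0,0,0]
  ]
}}

```text
time: 4.45
tcp_pos: [673.1, 23.5, 68.3]
ee_rot: [[-1.0, 0.002, 0.003], [0.002, 1.0, 0.0], [-0.003, 0.0, -1.0]]
contact_force: [-5.9, -0.1, 24.5]
gripper_width: 0.004
finger_force: 12.1
```

Call:
{"name": "jog_arm", "arguments": {
  "plan": [
    [-1,0,0,-0.2,0,0,0],
    [-1,0,0,-0.25,0,0,0],
    [-1,0,0,-0.25,0,0,0],
    [-1,0,0,-0.25,0,0,0],
    [-1,0,0,-0.5,0,0,0],
    [-1,0,0,-1,0,0,0],
    [-1,0,0,-0.8,0,0,0],
    [-1,0.5,0.5,0,0,0,0],
    [-1,0.8,0.8,0,0,0,0],
    [-1,0.8,0.8,0,0,0,0]
  ]
}}

```text
time: 5.45
tcp_pos: [586.9, 107.7, 195.2]
ee_rot: [[-1.0, 0.003, -0.0], [0.003, 1.0, -0.0], [0.0, -0.0, -1.0]]
contact_force: [1.0, 1.2, 0.6]
gripper_width: 0.004
finger_force: 0.0
```

Call:
{"name": "jog_arm", "arguments": {
  "plan": [
    [-0.53,0.8,0.4,0,0,0,1],
    [-0.53,0,0,0,0,0,1],
    [-0.53,0,0,0,0,0,1],
    [-0.53,0,0,0,0,0,1],
    [-0.53,0,0,0,0,0,1],
    [-0.53,0,0,0,0,0,1],
    [-0.53,0,0,0,0,0,1],
    [-0.53,0,0,0,0,0,1],
    [-0.53,0,0,0,0,0,1],
    [-0.53,0,0,0,0,0,1]
  ]
}}

```text
time: 6.45
tcp_pos: [555.6, 123.4, 195.0]
ee_rot: [[-0.693, 0.721, -0.001], [0.721, 0.693, -0.0], [0.001, -0.001, -1.0]]
contact_force: [-0.2, 0.1, 0.0]
gripper_width: 0.235
finger_force: 0.0
```

Call:
{"name": "jog_arm", "arguments": {
  "plan": [
    [-0.53,0,0,0,0,0,1],
    [-0.53,0,0,0,0,0,1],
    [-0.53,0,0,0,0,0,1],
    [-0.53,0,0,0,0,0,1],
    [-0.53,0,0,0,0,0,1],
    [-0.53,0,0,0,0,0,1],
    [-0.53,0,0,0,0,0,1],
    [-0.53,0,0,0,0,0,1],
    [-0.53,0,0,0,0,0,1],
    [-0.53,0,0,0,0,0,0.6]
  ]
}}

```text
time: 7.45
tcp_pos: [555.6, 123.5, 195.0]
ee_rot: [[0.002, 1.0, -0.001], [1.0, -0.002, -0.0], [-0.0, -0.001, -1.0]]
contact_force: [0.2, 0.2, 0.4]
gripper_width: 0.234
finger_force: 0.0
```

```bash
python3 - <<'E'
from h import *
s=r.observe(); W=np.eye(4);W[:3,:3]=s["ee_rot"];W[:3,3]=s["tcp_pos"]; print(s["time"],s["tcp_pos"],s["ee_rot"].round(3),s["gripper_width"]*93,s["joint_positions"])
im=r.capture("wrist"); t=r.capture("scene")
cv2.imwrite("pics/w2.png",np.hstack([im,t])[:,:,::-1][::1]); cv2.imwrite("pics/v2.png",cv2.resize(np.hstack([im,t])[:,:,::-1],(800,300)))
E
```

```text
7.45 [555.6 123.5 195. ] [[ 0.  1. -0.]
 [ 1. -0. -0.]
 [-0. -0. -1.]] 21.718601327159053 [-35.2  26.9  24.3 114.8 -16.3  41.6  -1.1]
```

View pics/v2.png

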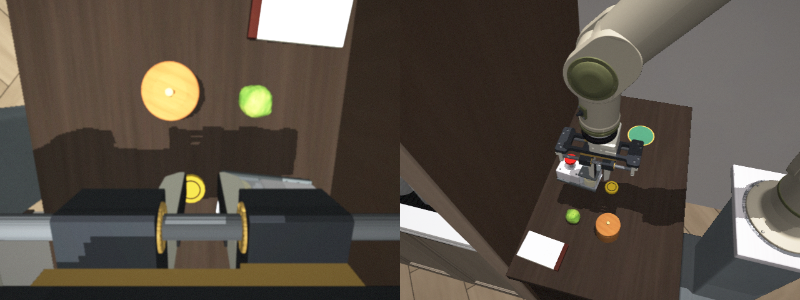

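```bash
cat >> h.py <<'E'
def token(n,im,roi,H=None):
    c=blob(im,(22,120,90),(36,255,255),roi); x,y,w,h=cv2.boundingRect(c)
    q=np.array([ray(n,*p[0],10,H)[:2] for p in c],np.float32)
    print(n,(x,y,w,h),"fit",cv2.minEnclosingCircle(q),"box",ray(n,x+w/2,y+h/2,8,H))
E
python3 - <<'E'
from h import *
I=cv2.imread("pics/w2.png")[:,:,::-1]; W=np.eye(4); s=r.observe(); W[:3,:3]=s["ee_rot"];W[:3,3]=s["tcp_pos"]
H=W@r.camera_info("wrist")["hand_eye"]
token("wrist",np.ascontiguousarray(I[:,:640]),(270,260,350,330),H)
token("scene",np.ascontiguousarray(I[:,640:]),(315,280,360,320))
E
```

```text
wrist (296, 278, 33, 48) fit ((538.3328857421875, 40.57366180419922), 23.940982818603516) box [545.8  39.6   8. ]
scene (328, 289, 22, 22) fit ((536.0521240234375, 40.7556037902832), 24.46335792541504) box [534.3  40.7   8. ]
```

Call:
{"name": "jog_arm", "arguments": {
  "plan": [
    [-0.53,-0.5,-0.1,0,0,0,0],
    [-0.53,-0.38,-0.08,0.5,0,0,0],
    [-0.53,0,0,1,0,0,0.96],
    [-0.53,0,0,1,0,0,0.96],
    [-0.53,0,0,0.8,0,0,0.96],
    [-0.53,0,0,0.5,0,0,0],
    [-0.53,0,0,0.4,0,0,0],
    [-0.53,0,0,0.3,0,0,0],
    [-0.53,0,0,0.1,0,0,0],
    [-0.53,0,0,0,0,0,0]
  ]
}}

```text
time: 8.55
tcp_pos: [549.0, 88.3, 10.9]
ee_rot: [[0.227, 0.974, -0.001], [0.974, -0.227, 0.0], [-0.0, -0.001, -1.0]]
contact_force: [0.3, 0.3, 1.3]
gripper_width: 0.238
finger_force: 0.0
```

Call:
{"name": "jog_arm", "arguments": {
  "plan": [
    [-0.53,0,0,0.16,0,0,0],
    [-0.53,-0.2,0,0,0,0,0],
    [-0.53,-0.2,0,0,0,0,0],
    [-0.53,-0.15,0,0,0,0,0],
    [-0.53,-0.15,0,0,0,0,0],
    [-0.53,-0.2,0,0,0,0,0],
    [-0.53,-0.25,0,0,0,0,0],
    [-0.53,-0.3,0,0,0,0,0],
    [-0.53,-0.3,0,0,0,0,0],
    [-0.53,-0.2,0,0,0,0,0]
  ]
}}

```text
time: 9.55
tcp_pos: [530.9, 10.7, 4.7]
ee_rot: [[0.229, 0.974, -0.0], [0.974, -0.229, -0.0], [-0.0, -0.0, -1.0]]
contact_force: [0.3, 0.9, 0.2]
gripper_width: 0.235
finger_force: 0.2
```

```bash
python3 - <<'E'
from h import *
s=r.observe(); print(s["tcp_pos"],s["contact_force"])
im=np.hstack([r.capture("wrist"),r.capture("scene")]); cv2.imwrite("pics/w3.png",im[:,:,::-1]); cv2.imwrite("pics/v3.png",cv2.resize(im[:,:,::-1],(800,300)))
E
```

```text
[530.9  10.7   4.7] [0.3 0.9 0.2]
```

View pics/v3.png

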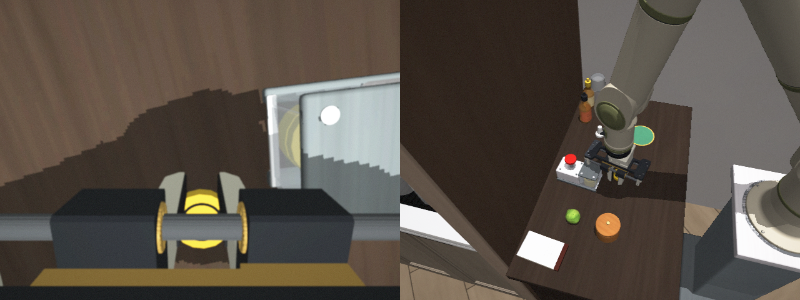

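Call:
{"name": "jog_arm", "arguments": {
  "plan": [
    [-0.53,-0.25,0,0,0,0,0],
    [-0.53,-0.3,0,0,0,0,0],
    [-0.53,-0.3,0,0,0,0,0],
    [-0.53,-0.3,0,0,0,0,0],
    [-0.53,-0.3,0,0,0,0,0],
    [-0.53,-0.3,0,0,0,0,0],
    [-0.53,-0.3,0,0,0,0,0],
    [-0.53,-0.3,0,0,0,0,0],
    [-0.53,-0.3,0,0,0,0,0],
    [-0.53,-0.3,0,0,0,0,0]
  ]
}}

```text
time: 10.65
tcp_pos: [504.3, -103.5, 4.7]
ee_rot: [[0.227, 0.974, 0.0], [0.974, -0.227, -0.0], [-0.0, 0.0, -1.0]]
contact_force: [0.5, 0.4, 0.1]
gripper_width: 0.234
finger_force: 0.1
```

Call:
{"name": "jog_arm", "arguments": {
  "plan": [
    [-0.53,-0.3,0,0,0,0,0],
    [-0.53,-0.3,0,0,0,0,0],
    [-0.53,-0.3,0,0,0,0,0],
    [-0.53,-0.3,0,0,0,0,0],
    [-0.53,-0.3,0,0,0,0,0],
    [-0.53,-0.25,0,0,0,0,0],
    [-0.53,-0.15,0,0,0,0,0],
    [-0.53,-0.1,0,0,0,0,0],
    [-0.53,0,0,0,0,0,0],
    [-0.53,0,0,0,0,0,0]
  ]
}}

```text
time: 11.65
tcp_pos: [486.5, -180.1, 4.6]
ee_rot: [[0.227, 0.974, 0.0], [0.974, -0.227, 0.0], [0.0, -0.0, -1.0]]
contact_force: [0.1, -0.1, -0.2]
gripper_width: 0.235
finger_force: 0.0
```

Call:
{"name": "jog_arm", "arguments": {
  "plan": [
    [-0.53,0.3,0,0,0,0,0],
    [-0.53,0.7,0,0,0,0,0],
    [-0.53,0.5,0,-0.5,0,0,0],
    [-0.53,0.5,0,-0.9,0,0,0],
    [-0.53,0.5,0,-0.9,0,0,0],
    [-0.53,0.5,0,-0.9,0,0,0],
    [-0.53,0.5,0,-0.9,0,0,0],
    [-0.53,0.5,0,-0.5,0,0,0],
    [-0.53,0,0,0,0,0,0]
  ]
}}

```text
time: 12.55
tcp_pos: [524.6, -20.2, 191.0]
ee_rot: [[0.222, 0.975, 0.005], [0.975, -0.222, 0.002], [0.003, 0.004, -1.0]]
contact_force: [0.1, -0.7, -0.3]
gripper_width: 0.233
finger_force: 0.0
```

```bash
python3 - <<'E'
from h import *
s=r.observe(); W=np.eye(4);W[:3,:3]=s["ee_rot"];W[:3,3]=s["tcp_pos"]; H=W@r.camera_info("wrist")["hand_eye"]; print(s["tcp_pos"])
w=r.capture("wrist"); t=r.capture("scene"); im=np.hstack([w,t]); cv2.imwrite("pics/w4.png",im[:,:,::-1]); cv2.imwrite("pics/v4.png",cv2.resize(im[:,:,::-1],(800,300)))
try: token("scene",t,(350,180,425,250))
except Exception as e: print(e)
E
```

```text
[524.6 -20.2 191. ]
scene (376, 208, 20, 17) fit ((479.5979919433594, -203.05413818359375), 25.195791244506836) box [ 476.4 -203.8    8. ]
```

View pics/v4.png

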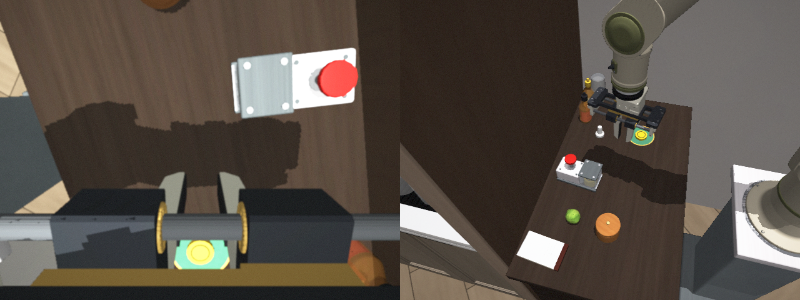

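The images show the token lying on the mat with green all round it, about 8 mm from the mat's centre. The plunger is up and the arm is clear, so I'm handing the job in.

```bash
python3 -c "
from station import r
print(r.job_done())"
```

```text
the job is handed in; nothing more can be done
None
```

I pressed the plunger once, one token came out, and I pushed it onto the mat, about 8 mm from the mat's centre by the camera. I handed the job in at about 12.7 s; the station gave no verdict.

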